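# Align the quarter-turn fastener and hold the access panel shut

### The job

Lift the flat-bladed key with the single flat wing handle up and off its hook on the key rack, leaving the other two keys hanging, and use it to turn the slotted quarter-turn fastener on the control box clockwise until its slot lines up with the two ribs on the access panel. Then push down with the key so that the sprung panel is pressed fully home on the box, and finish while still gripping the key and holding the panel down with it.

Things in the scene. Friction and masses are not known exactly. Their poses are not given: they have to be found in the camera images.
- enclosure: Grey painted control box, fixed, on its back: 180 (x) x 220 (y) x 80 mm high; origin at its underside's centre, z up. A grey access panel (176 x 216 x 4 mm) covers its top, standing 8 mm proud unpressed (panel top 92 mm above the bench; 84 home). The steel slotted fastener is at the panel's centre; two dark raised ribs (34 x 6 mm) lie on the box's x axis, either side of it.
- panel (a joint): Travel of the access panel straight down, m: 0 = proud, sprung up by its gasket; 0.008 = fully home (hard stop). Starts to move at about 4 N of push, needs about 10 N at full travel, springs back when let go. While the fastener is over about 0.2 rad from aligned, a cross pin below stops the panel about 2.5 mm down.
- fastener (a joint): Turn of the fastener, rad, growing clockwise seen from above: 0 = slot along the box's y axis, 1.571 = slot along the box's x axis, in line with the two ribs (hard stop). Starts between 0.25 and 0.8; friction about 0.05 N m; stays where left.
- fastener_slot (a point): Centre of the floor of the fastener's slot; x along the slot, z up the turning axis. The slot is straight, open at both ends, 9 mm wide, 10 mm deep, 32 mm long, in a steel head about 32 mm across on a 42 mm disc. Unpressed, slot floor and head top are 96 and 106 mm above the bench (4 and 14 mm above the panel's top face).
- key: Flat-bladed key hanging upright by its collar. Origin: middle of its lower end; z up; x along the width of blade and handle. Steel blade 20 (x) x 5 (y) mm, 14 long, lowest 4 mm only 3 thick; round stem 16 mm to z=75; collar 36 mm across, z=75-80; black flat wing handle 42 (x) x 12 (y), z=80-118 mm. 0.1 to 0.21 kg. In the slot it has about 0.2 rad of play either way.
- key_tip (a point): Middle of the lower end of the key's blade (same as the key's origin), same axes as the key.
- rack: Fixed steel key rack, base 110 x 230 mm, back plate 120 mm high. Origin at bench level under the middle hook's seat, z up. Three forked hooks, open to -x, at y = -75, 0, 75 mm: two prongs each (tops at 120 mm), 24 mm gap, ends turned up 5 mm. Hung keys' lower ends are 45 mm, wing handle 125 to 163 mm above the bench. Lift a key straight up, or over 5 mm up and out to -x.
- knob_key: Another key, to be left hanging: round knob handle 34 mm across, square end. Same length of stem and same collar; origin at the middle of its lower end.
- cross_key: Another key, to be left hanging: cross-shaped handle 46 mm across with four wings 12 mm thick, thin round end. Same stem and collar; origin at the middle of its lower end.

How it is judged (in metres and radians):
On the way, in this order (a step that is already met when the one before it is completed fails the run):
1. the flat-bladed key is in the gripper, lifted clear of its hook (height (world z) of key above 0.055 m and contact force between key and rack below 0.05 N and horizontal distance between key and rack above 0.13 m and contact force between the fingers and key above 1 N), for 0.2 s.
2. the fastener has been turned by the key until its slot lines up with the ribs (value of joint fastener above 1.37 rad and horizontal distance between key_tip and fastener_slot below 0.01 m and z of key_tip in the frame of fastener_slot below 0.006 m and contact force between the fingers and key above 1 N), for 0.2 s.
At the end, for the whole second after the job is handed in: The fastener's slot is within 0.2 rad of the ribs, the panel is within 1.5 mm of fully home, pressed there by the key's blade in the slot with at least 5 N while the gripper holds the key and touches nothing of the box itself; the other two keys still hang on the rack (value of joint fastener above 1.35 rad and value of joint panel above 0.0065 m and contact force between key and enclosure above 5 N and contact force between each of the arm, the fingers and enclosure below 0.5 N and horizontal distance between key_tip and fastener_slot below 0.01 m and z of key_tip in the frame of fastener_slot below 0.006 m and contact force between the fingers and key above 1 N and height (world z) of each of knob_key, cross_key above 0.035 m); the arm keeps its last pose, push and grip.
It fails at once if another key is knocked off its hook (height (world z) of any of knob_key, cross_key below 0.03 m).
It also fails if it takes over 45 s, if anything falls off the work surface, if the arm or the gripper's body presses on something with over 40 N, if the wrist force passes 120 N, or if a joint passes its speed limit or range.

### The arm

A 7-joint arm with a two-finger parallel gripper is mounted at the origin on the work surface. World frame = base frame: x ahead of the robot, y to its left, z up, the work surface at z = 0. Lengths are in m, angles in degrees, forces in N, time in s.
With the tool pointing down it reaches from about 0.425 to 0.875 m from the base axis. Payload 4.7 kg.
Tool frame: the origin (TCP) lies midway between the tips of the shut fingers; the grasp point (between the pads) lies 19 mm behind it (env.grip_point_offset is the distance from the TCP to the grasp point, in m); z points along the fingers, y is the line along which they close (so a half turn about z gives the same grasp; the last joint's range is limited). The gripper opens to 87 mm and grips with 3 to 60 N. Pads are 19 mm wide; open, the fingers measure 117 mm over their backs; the gripper's body (75 mm by 190 mm) begins 51 mm behind the grasp point.
Start: joints at [70.48, 18.392, -4.016, 83.108, 1.295, 78.541, -3.26], TCP at [0.226, -0.61, 0.223] pointing down, gripper open.
Joint ranges: [-163.93, 163.93], [-17.29, 119.83], [-79.2, 71.16], [3.27, 140.29], [-89.18, 269.18], [5.43, 117.66], [-154.24, 154.24]. Speed limits (degrees/s): [147.25, 147.25, 180, 180, 180, 180, 180].

### API

Orientations are given as [roll, pitch, yaw] about the fixed x, y, z axes, in that order (R = Rz(yaw) Ry(pitch) Rx(roll)).
In Python, from cell import env gives the robot as it stands.
- The arm moves only by the shell command python3 -m jog 'ROWS' [FORCE]. ROWS is JSON, a list of rows, each a list of 7 numbers: the shift along the tool's x, y, z in m, then the turn, a rotation vector about the tool's x, y, z in rad, then the finger opening in m, from 0 to 0.087. A call has 1 to 12 rows; each row shifts and turns the commanded pose from where the row before left it, along the tool's axes as they then stand; what a row does not reach is not made up. A row lasts 1/12 s, in which the tool goes at most 41.7 mm and 7.16 degrees, less where a joint would pass 70% of its speed; a pose out of reach is approached as far as the arm can. A call is refused whole if a number of a shift passes 0.0417 or a number of a turn 0.125, either way. A call with a gripper value outside its range is refused whole. The fingers move at their own pace and stop on an object; FORCE is the grip in N (left out, the last holds). Time passes only in rows, so rows that do not move let the fingers close. It gives the time, the measured TCP pose, the force, the opening and the grip force at its end, in the units of the state.
- env.get_obs(): the state, without advancing time (a new reading comes with each control period).
- env.read_camera(name): name is "scene" or "top"; returns the picture (480x640x3 uint8, blue, green, red); there is no depth.
- env.get_calibration(name): a dict with "fov_y" (degrees; the focal length in pixels is half the picture's height over the tangent of half this angle, whatever the lens; pixels are square), "cx", "cy" (the principal point, pixels), "pose" (4x4, takes a point from camera to world coordinates). Camera axes: x right, y up, looking along -z (the intrinsics and any distortion apply to the point x, -y, -z); pixel columns grow to the right and rows downward; lengths in m; the calibration is good to about 2 mm. A picture is of the moment at which its call begins. get_calibration takes no time and is no camera call.
- env.sign_off(): hands the job in; it is judged then, once.
The state is a dict: "time_s": time; "qpos": joint angles; "joint_velocities": joint speeds; "effort": joint torques, N m; "tool_pos": TCP position; "tool_rot": TCP orientation; "force": force on the tool from outside, world axes, zero at the start; "wrist_torque": the same for the moment, N m; "grip_width": finger opening in m; "grasp_force": force on a finger pad.
Only numpy, scipy, OpenCV 4.12 (cv2) and the standard library are available. Lean on these libraries where they do the work, as an engineer would, in place of code of your own. Each camera call takes 0.05 s, during which the arm holds its last target. There are 200 camera calls.

## Working session

There is one attempt and no reset: what is moved stays moved. The work goes in short steps, Python scripts to look and compute and a shell command to move; the robot and the scene stay as the last step left them, time stands still between calls to the robot, and variables do not carry over. Pictures are saved under pics/ and viewed, at most 10 in all, crops included, and the job is handed in when it is done.

```bash
ls; mkdir -p pics; python3 - <<'E'
from cell import env
import cv2,numpy as np
for n in("scene","top"):
    im=env.read_camera(n); cv2.imwrite(f"pics/{n}0.png",im)
    c=env.get_calibration(n); print(n,{k:(np.round(v,4).tolist() if k=="pose" else v) for k,v in c.items()})
o=env.get_obs(); print(o)
E
```

```text
pics
scene {'fov_y': 44.77014307084052, 'cx': 313.1452533675228, 'cy': 248.86070829944117, 'pose': [[0.6656, -0.4879, 0.5647, 1.0445], [0.7463, 0.4303, -0.5079, -0.5095], [0.0048, 0.7595, 0.6505, 0.6492], [0.0, 0.0, 0.0, 1.0]]}
top {'fov_y': 43.70430267584468, 'cx': 324.2751379082693, 'cy': 251.92158045528805, 'pose': [[-0.085, 0.9747, -0.2068, 0.3535], [-0.9964, -0.0836, 0.0159, -0.0533], [-0.0018, 0.2074, 0.9783, 1.0023], [0.0, 0.0, 0.0, 1.0]]}
{'time_s': 0.1, 'qpos': array([70.4795267 , 18.43441781, -4.01419988, 83.16981501,  1.29539012,
       78.54179105, -3.26008578]), 'joint_velocities': array([-0.01711885, -0.07895559, -0.08707962, -0.18347459,  0.02421986,
        0.01564272,  0.08871773]), 'effort': array([-4.34370550e-04, -4.92570949e+01, -4.06106198e-01, -3.13400388e+01,
       -6.42712531e-02,  3.94322444e-02,  5.66372660e-05]), 'tool_pos': array([ 0.22556717, -0.60905528,  0.22155852]), 'tool_rot': array([-1.79899228e+02,  6.42255184e-03,  2.03288440e+01]), 'force': array([-0.52730459, -0.64519747,  0.24230355]), 'wrist_torque': array([0.01378328, 0.0134515 , 0.03566456]), 'grasp_force': 0.0, 'grip_width': 0.0868646785057991}
```

View pics/scene0.png

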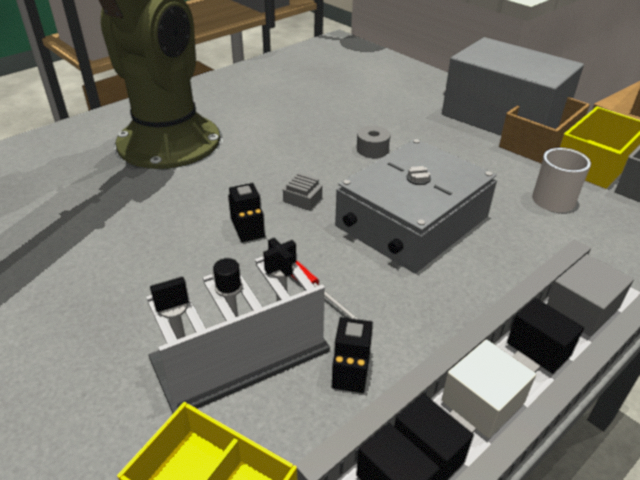

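View pics/top0.png

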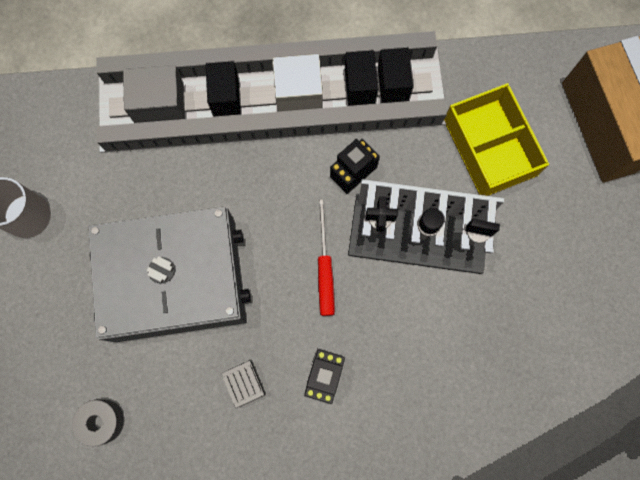

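```bash
cat > h.py <<'E'
from cell import env
import cv2,numpy as np
def ray(n,u,v):
    c=env.get_calibration(n); f=240/np.tan(np.radians(c["fov_y"]/2)); P=c["pose"]
    d=P[:3,:3]@np.array([(u-c["cx"])/f,-(v-c["cy"])/f,-1]); return P[:3,3],d
def plane(n,u,v,z):
    o,d=ray(n,u,v); return o+d*(z-o[2])/d[2]
def tri(a,b):
    (o1,d1),(o2,d2)=ray("top",*a),ray("scene",*b)
    s=np.linalg.lstsq(np.c_[d1,-d2],o2-o1,rcond=None)[0]
    p,q=o1+s[0]*d1,o2+s[1]*d2; return (p+q)/2,np.linalg.norm(p-q)
def crop(im,u,v,w,h,k):
    return cv2.resize(im[v:v+h,u:u+w],None,fx=k,fy=k,interpolation=cv2.INTER_CUBIC)
E
python3 - <<'E'
from h import *
t=cv2.imread("pics/top0.png");s=cv2.imread("pics/scene0.png")
im=np.vstack([np.hstack([crop(t,450,195,66,50,6),crop(t,127,245,66,50,6)]),np.hstack([crop(s,137,270,66,50,6),crop(s,385,150,66,50,6)])])
im=cv2.convertScaleAbs(im,alpha=1.6,beta=20)
cv2.imwrite("pics/c1.png",im)
E
```

```text
(no output)
```

View pics/c1.png

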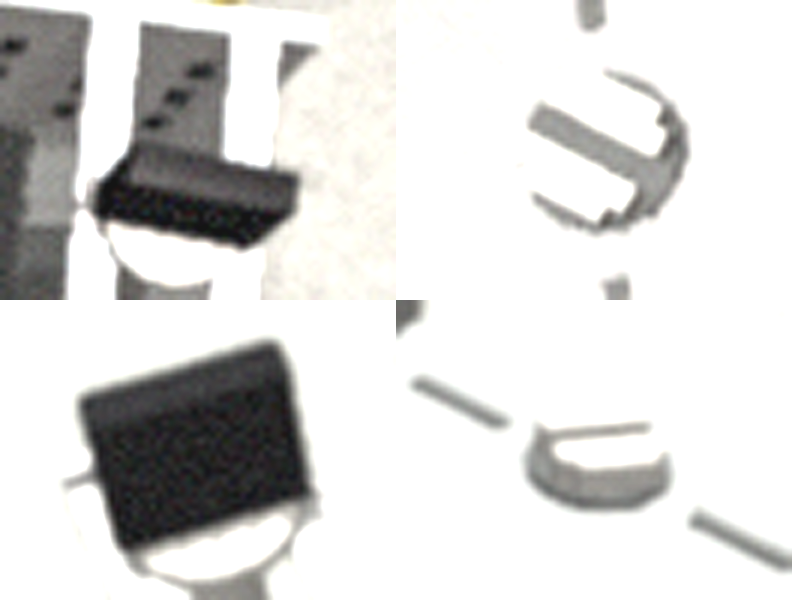

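```bash
python3 - <<'E'
from h import *
np.set_printoptions(precision=4,suppress=True)
# handle top-face corners (z=.163) from crops
tc=[(128,150),(298,178),(290,208),(122,184)]; sc=[(80,400),(275,342),(290,375),(95,432)]
T=[plane("top",450+x/6-.4,195+y/6-.4,.163) for x,y in tc]; S=[plane("scene",137+x/6-.4,270+(y-300)/6-.4,.163) for x,y in sc]
for Q in(T,S):
    Q=np.array(Q); print(Q.mean(0)); 
    for a,b in((0,1),(3,2),(0,3),(1,2)): d=Q[b]-Q[a]; print(np.linalg.norm(d[:2]).round(4),np.degrees(np.arctan2(d[1],d[0])).round(1))
print("tri",tri(tuple(np.mean([(450+x/6-.4,195+y/6-.4)for x,y in tc],0)),tuple(np.mean([(137+x/6-.4,270+(y-300)/6-.4)for x,y in sc],0))))
# ribs: dark on panel
for n,(u0,v0,w,h),z in(("top",(140,215,45,110),.094),("scene",(380,155,85,50),.094)):
    g=cv2.cvtColor(cv2.imread(f"pics/{n}0.png"),6)[v0:v0+h,u0:u0+w]
    m=(g<np.median(g)-25).astype(np.uint8)
    k,_,st,ce=cv2.connectedComponentsWithStats(m)
    for i in range(1,k):
        if st[i,4]>12:
            pts=np.argwhere(_==i)[:,::-1].astype(float); vx=cv2.fitLine(pts.astype(np.float32),2,0,.01,.01).ravel()
            c=ce[i]+(u0,v0); p=plane(n,*c,z); print(n,st[i],c,p)
    
for n,l in(("top",[(535,118),(665,170),(543,105),(655,155),(530,125),(635,185)]),):
    Q=[plane(n,127+(x-396)/6-.4,245+y/6-.4,.106) for x,y in l]
    for a,b in((0,1),(2,3),(4,5)): d=Q[b]-Q[a]; print("slot",Q[a],Q[b],np.degrees(np.arctan2(d[1],d[0])))
# head rim centre
print(plane("top",127+(600-396)/6,245+150/6,.106))
E
```

```text
[ 0.5514 -0.3014  0.163 ]
0.0412 -104.7
0.0406 -103.4
0.0087 162.6
0.0078 157.4
[ 0.5555 -0.3035  0.163 ]
0.0396 73.6
0.0391 72.9
0.0102 -13.3
0.0107 -16.0
tri (array([ 0.5522, -0.3023,  0.1597]), np.float64(5.7530640878445364e-05))
top [ 16  13   6  22 106] [158.4057 238.4623] [0.589  0.1879 0.094 ]
top [  9  42  27  27 288] [163.7292 271.4583] [0.536  0.1812 0.094 ]
top [ 21  76   7  23 105] [164.2667 301.8667] [0.4888 0.1817 0.094 ]
scene [ 0  0  6  4 15] [381.8667 155.9333] [0.4523 0.1882 0.094 ]
scene [ 7  7 17 10 60] [395.     166.6833] [0.492  0.1794 0.094 ]
scene [ 26  15  25  16 243] [417.4815 178.5103] [0.5425 0.1806 0.094 ]
scene [54 30 18 11 72] [442.4722 189.9444] [0.5923 0.1857 0.094 ]
scene [75 43 10  7 39] [460.9744 202.0256] [0.6338 0.1813 0.094 ]
slot [0.5465 0.199  0.106 ] [0.5303 0.1664 0.106 ] -116.55417652265831
slot [0.5497 0.1968 0.106 ] [0.5344 0.1688 0.106 ] -118.7596328693216
slot [0.5448 0.2003 0.106 ] [0.5271 0.1741 0.106 ] -124.19466647192863
[0.5362 0.1821 0.106 ]
```

```bash
cat > to.py <<'E'
import sys
from h import *
from scipy.spatial.transform import Rotation as R
def go(p,yaw=None):
    o=env.get_obs(); r=R.from_euler("xyz",o["tool_rot"],degrees=True)
    print("tool",o["tool_pos"].round(4),o["tool_rot"].round(1),"t",round(o["time_s"],2),"F",o["force"].round(1),"grip",round(o["grip_width"],4),round(o["grasp_force"],1),"q7",o["qpos"][6].round(0))
    print("shift in tool axes",r.inv().apply(np.array(p)-o["tool_pos"]).round(4))
    if yaw is not None: print("turn",(r.inv()*R.from_euler("xyz",[180,0,yaw],degrees=True)).as_rotvec().round(3))
a=[float(x) for x in sys.argv[1:]]
go(a[:3],a[3] if len(a)>3 else None)
E
python3 -m jog '[[0.0345,-0.0145,0,0,0,0,0.087],[0.0345,-0.0145,0,0,0,0,0.087],[0.0345,-0.0145,0,0,0,0,0.087],[0.0345,-0.0145,0,0,0,0,0.087],[0.0345,-0.0145,0,0,0,0,0.087],[0.0345,-0.0145,0,0,0,0,0.087],[0.0345,-0.0145,0,0,0,0,0.087],[0.0345,-0.0145,0,0,0,0,0.087],[0.0345,-0.0145,0,0,0,0,0.087],[0.0345,-0.0145,0,0,0,0,0.087],[0.0345,-0.0145,0,0,0,0,0.087],[0.0345,-0.0145,0,0,0,0,0.087]]'
python3 -m jog '[[0,0,0,0,0,-0.12,0.087],[0,0,0,0,0,-0.12,0.087],[0,0,0,0,0,-0.12,0.087],[0,0,0,0,0,-0.12,0.087],[0,0,0,0,0,-0.12,0.087],[0,0,0,0,0,-0.12,0.087],[0,0,0,0,0,-0.12,0.087],[0,0,0,0,0,-0.12,0.087],[0,0,0,0,0,0,0.087],[0,0,0,0,0,0,0.087]]'
python3 to.py .5535 -.3025 .130 75
```

```text
time_s: 1.1
tool_pos: [0.5544, -0.3011, 0.2222]
tool_rot: [-180.0, 0.0, 20.3]
force: [-0.6, 0.2, 0.3]
grip_width: 0.0871
grasp_force: 0.0
time_s: 1.93
tool_pos: [0.5533, -0.3025, 0.2221]
tool_rot: [-180.0, -0.0, 75.1]
force: [-0.8, -0.2, -0.3]
grip_width: 0.0869
grasp_force: 0.0
tool [ 0.5533 -0.3025  0.2221] [-180.    -0.    75.1] t 1.93 F [-0.8 -0.2 -0.3] grip 0.0869 0.0 q7 6.0
shift in tool axes [0.0001 0.0003 0.0921]
turn [-0.001 -0.     0.002]
```

```bash
python3 -m jog '[[0,0,0.02,0,0,0,0.087],[0,0,0.02,0,0,0,0.087],[0,0,0.02,0,0,0,0.087],[0,0,0.02,0,0,0,0.087],[0,0,0.012,0,0,0,0.087],[0,0,0,0,0,0,0.05],[0,0,0,0,0,0,0.04]]' 10
python3 - <<'E'
from h import *
t=env.read_camera("top");s=env.read_camera("scene")
cv2.imwrite("pics/c2.png",np.hstack([crop(t,410,150,130,130,3),crop(s,110,210,130,130,3)]))
E
```

```text
time_s: 2.52
tool_pos: [0.5533, -0.3025, 0.1303]
tool_rot: [-179.9, -0.0, 75.3]
force: [0.5, -0.7, 1.3]
grip_width: 0.0802
grasp_force: 0.0
```

View pics/c2.png

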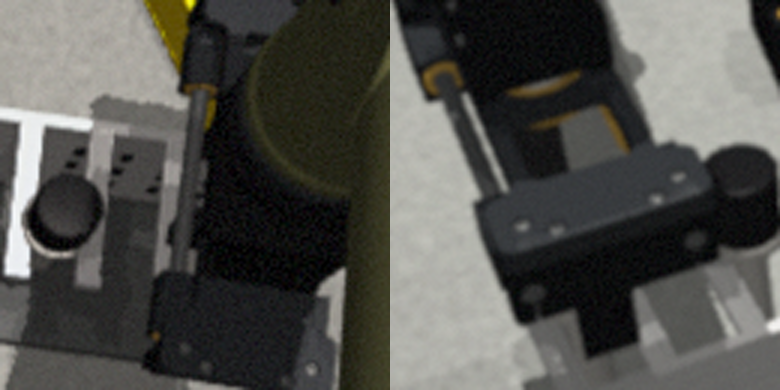

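The crop pair shows the fingers straddling the wing handle, which they hide. The knob key at about (70,210) is clear, so I'm closing now.

```bash
python3 -m jog '[[0,0,0,0,0,0,0.02],[0,0,0,0,0,0,0.01],[0,0,0,0,0,0,0.005],[0,0,0,0,0,0,0],[0,0,0,0,0,0,0],[0,0,0,0,0,0,0],[0,0,0,0,0,0,0],[0,0,0,0,0,0,0],[0,0,0,0,0,0,0],[0,0,0,0,0,0,0]]' 30
python3 -m jog '[[0,0,0,0,0,0,0],[0,0,0,0,0,0,0],[0,0,0,0,0,0,0]]' 60
```

```text
time_s: 3.45
tool_pos: [0.5535, -0.3026, 0.1305]
tool_rot: [-180.0, 0.0, 75.3]
force: [0.0, -0.3, 0.1]
grip_width: 0.0118
grasp_force: 30.0
time_s: 3.7
tool_pos: [0.5535, -0.3026, 0.1305]
tool_rot: [-180.0, 0.0, 75.3]
force: [-0.4, -0.2, -0.3]
grip_width: 0.0114
grasp_force: 60.0
```

```bash
python3 -m jog '[[0,0,-0.01,0,0,0,0],[0,0,-0.02,0,0,0,0],[0,0,-0.03,0,0,0,0],[0,0,-0.03,0,0,0,0],[0,0,-0.03,0,0,0,0],[0,0,-0.02,0,0,0,0],[0,0,-0.01,0,0,0,0],[0,0,0,0,0,0,0]]'
python3 -m jog '[[0.02,-0.006,0,0,0,0,0],[0.0334,-0.0097,0,0,0,0,0],[0.0334,-0.0097,0,0,0,0,0],[0.0334,-0.0097,0,0,0,0,0],[0.0334,-0.0097,0,0,0,0,0],[0.0334,-0.0097,0,0,0,0,0],[0.0334,-0.0097,0,0,0,0,0],[0.0334,-0.0097,0,0,0,0,0],[0.0334,-0.0097,0,0,0,0,0],[0.0334,-0.0097,0,0,0,0,0],[0.0334,-0.0097,0,0,0,0,0],[0.0334,-0.0097,0,0,0,0,0]]'
python3 -m jog '[[0.0334,-0.0097,0,0,0,0,0],[0.0334,-0.0097,0,0,0,0,0],[0.0131,-0.004,0,0,0,0,0],[0,0,0,0,0,0.09,0],[0,0,0,0,0,0.09,0],[0,0,0,0,0,0.087,0],[0,0,0.02,0,0,0,0],[0,0,0.02,0,0,0,0],[0,0,0.015,0,0,0,0],[0,0,0.01,0,0,0,0],[0,0,0,0,0,0,0],[0,0,0,0,0,0,0]]'
python3 to.py .5410 .1837 .2055 60
python3 - <<'E'
from h import *
t=env.read_camera("top");s=env.read_camera("scene")
cv2.imwrite("pics/t3.png",t);cv2.imwrite("pics/s3.png",s)
cv2.imwrite("pics/c3.png",cv2.convertScaleAbs(np.hstack([crop(t,95,220,130,130,3),crop(s,365,90,130,130,3)]),alpha=1.4))
E
```

```text
time_s: 4.37
tool_pos: [0.5547, -0.3028, 0.2837]
tool_rot: [179.7, 0.1, 75.3]
force: [-0.3, -0.3, -2.0]
grip_width: 0.0115
grasp_force: 60.0
time_s: 5.37
tool_pos: [0.5413, 0.102, 0.2786]
tool_rot: [-179.9, 0.1, 75.3]
force: [1.1, 0.9, -2.7]
grip_width: 0.0114
grasp_force: 60.0
time_s: 6.37
tool_pos: [0.5396, 0.1837, 0.2146]
tool_rot: [-179.9, 0.1, 60.0]
force: [-0.3, -0.7, -2.2]
grip_width: 0.0116
grasp_force: 60.0
tool [0.5396 0.1837 0.2146] [-1.799e+02  1.000e-01  6.000e+01] t 6.37 F [-0.3 -0.7 -2.2] grip 0.0116 60.0 q7 -58.0
shift in tool axes [0.0007 0.0012 0.009 ]
turn [-0.002  0.001  0.001]
```

View pics/c3.png

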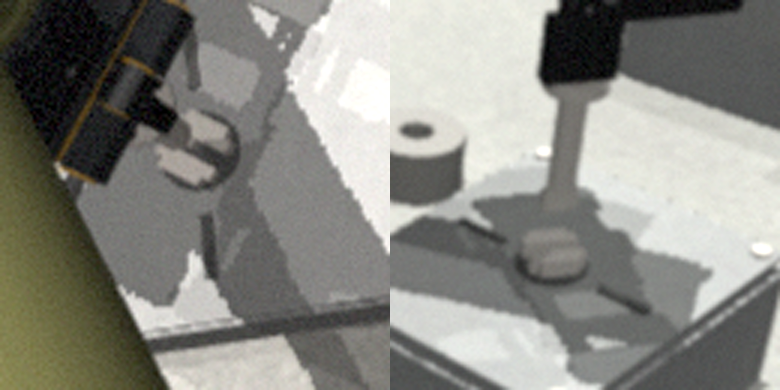

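```bash
cat >> h.py <<'E'
def proj(n,p):
    c=env.get_calibration(n); f=240/np.tan(np.radians(c["fov_y"]/2)); P=c["pose"]
    q=P[:3,:3].T@(np.array(p)-P[:3,3]); return c["cx"]+f*q[0]/-q[2], c["cy"]-f*q[1]/-q[2]
E
python3 - <<'E'
from h import *
t=cv2.imread("pics/t3.png");s=cv2.imread("pics/s3.png")
for n,p in(("tip",(.5396,.1837,.129)),("headtop",(.5405,.1837,.106))): print(n,proj("top",p),proj("scene",p))
cv2.imwrite("pics/c4.png",cv2.convertScaleAbs(np.hstack([crop(t,135,245,50,50,8),crop(s,395,135,50,50,8)]),alpha=1.5,beta=10))
E
```

```text
tip (np.float64(155.71537043738877), np.float64(265.0669406864915)) (np.float64(419.90537085985704), np.float64(159.58349612957102))
headtop (np.float64(159.88667510438185), np.float64(267.2952624684568)) (np.float64(418.63464179997106), np.float64(171.42700433832204))
```

View pics/c4.png

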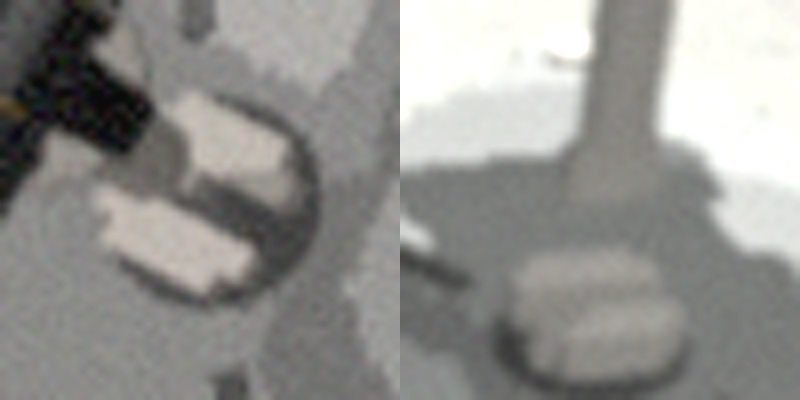

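The key tip is at about (155,265) top and (421,159) scene, and the head centre is at about (159,268) and (419,172). Projection puts the tip within about 1.5 mm of the slot axis, with the slot along about 60°. I'll lower it.

```bash
python3 -m jog '[[0,0,0.01,0,0,0,0],[0,0,0.01,0,0,0,0],[0,0,0.004,0,0,0,0],[0,0,0.003,0,0,0,0],[0,0,0.002,0,0,0,0],[0,0,0,0,0,0,0],[0,0,0,0,0,0,0]]'
python3 to.py .5405 .1837 .1825 60
```

```text
time_s: 7.05
tool_pos: [0.5403, 0.184, 0.1866]
tool_rot: [180.0, -0.0, 60.0]
force: [0.2, 0.5, -1.4]
grip_width: 0.0118
grasp_force: 60.0
tool [0.5403 0.184  0.1866] [180.  -0.  60.] t 7.05 F [ 0.2  0.5 -1.4] grip 0.0118 60.0 q7 -59.0
shift in tool axes [-0.0002  0.0003  0.0041]
turn [ 0.    -0.     0.001]
```

```bash
python3 -m jog '[[0,0,0.002,0,0,0,0],[0,0,0.001,0,0,0,0],[0,0,0.001,0,0,0,0],[0,0,0,0,0,0,0],[0,0,0,0,0,0,0]]'
python3 -m jog '[[0,0,0.001,0,0,0,0],[0,0,0.001,0,0,0,0],[0,0,0,0,0,0,0],[0,0,0,0,0,0,0]]'
```

```text
time_s: 7.47
tool_pos: [0.5402, 0.184, 0.1825]
tool_rot: [180.0, 0.0, 60.0]
force: [0.5, 0.0, -1.5]
grip_width: 0.0114
grasp_force: 60.0
time_s: 7.8
tool_pos: [0.5405, 0.1841, 0.1811]
tool_rot: [180.0, -0.0, 60.0]
force: [-1.3, -0.7, 2.8]
grip_width: 0.0117
grasp_force: 60.0
```

```bash
python3 -m jog '[[0,0,-0.0005,0,0,0.07,0],[0,0,0,0,0,0.07,0],[0,0,0,0,0,0.07,0],[0,0,0,0,0,0.07,0],[0,0,0,0,0,0.07,0],[0,0,0,0,0,0.07,0],[0,0,0,0,0,0.07,0],[0,0,0,0,0,0.07,0]]'
python3 -c "
from h import *;o=env.get_obs();print(o['wrist_torque'])"
python3 -m jog '[[0,0,0,0,0,0.07,0],[0,0,0,0,0,0.07,0],[0,0,0,0,0,0.07,0],[0,0,0,0,0,0.07,0],[0,0,0,0,0,0.07,0],[0,0,0,0,0,0.07,0],[0,0,0,0,0,0,0],[0,0,0,0,0,0,0]]'
python3 -c "
from h import *;o=env.get_obs();print(o['wrist_torque'])"
```

```text
time_s: 8.47
tool_pos: [0.5406, 0.1841, 0.1814]
tool_rot: [180.0, -0.1, 27.8]
force: [0.3, 0.0, 0.2]
grip_width: 0.0116
grasp_force: 60.0
[-0.07986982 -0.03193923  0.04337392]
time_s: 9.13
tool_pos: [0.5406, 0.1836, 0.1814]
tool_rot: [180.0, -0.1, 4.0]
force: [-0.4, -0.8, 2.9]
grip_width: 0.0113
grasp_force: 60.0
[-0.39231764 -0.06176381  0.03994603]
```

```bash
python3 -m jog '[[0,0,0,0,0,0.05,0],[0,0,0,0,0,0.05,0],[0,0,0,0,0,0.05,0],[0,0,0,0,0,0,0],[0,0,0,0,0,0,0]]'
python3 -c "
from h import *;o=env.get_obs();print(o['wrist_torque'])"
python3 -m jog '[[0,0,0,0,0,0.03,0],[0,0,0,0,0,0.03,0],[0,0,0,0,0,0,0],[0,0,0,0,0,0,0]]'
python3 -c "
from h import *;o=env.get_obs();print(o['wrist_torque'])
t=env.read_camera('top');s=env.read_camera('scene')
cv2.imwrite('pics/c5.png',cv2.convertScaleAbs(np.hstack([crop(t,125,220,75,100,5),crop(s,365,110,85,100,5)]),alpha=1.4,beta=10))"
```

```text
time_s: 9.55
tool_pos: [0.5406, 0.1835, 0.1813]
tool_rot: [180.0, -0.0, -4.6]
force: [-0.2, -2.6, 1.8]
grip_width: 0.0114
grasp_force: 60.0
[-0.56566037 -0.09812812 -0.02173935]
time_s: 9.88
tool_pos: [0.5405, 0.1835, 0.1812]
tool_rot: [180.0, -0.0, -8.0]
force: [0.5, -3.8, 2.1]
grip_width: 0.0113
grasp_force: 60.0
[-0.67513806 -0.20441698  0.02295614]
```

View pics/c5.png

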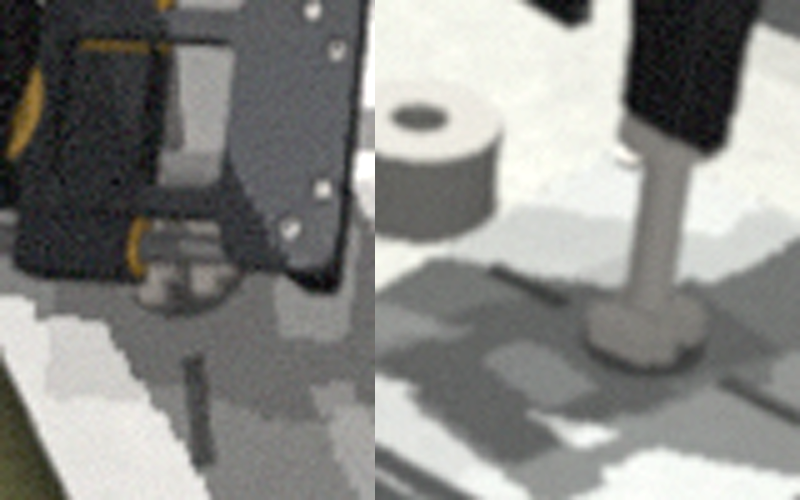

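The slot (seen end on at about (185,285) in the left crop) is nearly in line with the rib at about (198,410). A side force of −3.8 N in y shows the key is slightly off centre, so I'll ease it across and keep turning to the stop.

```bash
W='from h import *;o=env.get_obs();print(o["wrist_torque"])'
python3 -m jog '[[0,0.001,0,0,0,0,0],[0,0,0,0,0,0.03,0],[0,0,0,0,0,0,0],[0,0,0,0,0,0,0]]'; python3 -c "$W"
python3 -m jog '[[0,0,0,0,0,0.03,0],[0,0,0,0,0,0.03,0],[0,0,0,0,0,0,0],[0,0,0,0,0,0,0]]'; python3 -c "$W"
python3 -m jog '[[0,0,0,0,0,0.03,0],[0,0,0,0,0,0.03,0],[0,0,0,0,0,0,0],[0,0,0,0,0,0,0]]'; python3 -c "$W"
```

```text
time_s: 10.32
tool_pos: [0.5403, 0.1832, 0.1812]
tool_rot: [-180.0, -0.0, -9.8]
force: [0.4, -2.1, 1.1]
grip_width: 0.0115
grasp_force: 60.0
[-0.42428568 -0.3952946  -0.01406626]
time_s: 10.65
tool_pos: [0.5402, 0.1831, 0.1811]
tool_rot: [-180.0, -0.0, -13.2]
force: [1.8, -1.3, 2.9]
grip_width: 0.0117
grasp_force: 60.0
[-0.38353744 -0.4337845   0.13971198]
time_s: 10.98
tool_pos: [0.5401, 0.1831, 0.1811]
tool_rot: [180.0, -0.0, -16.6]
force: [1.1, -0.4, 2.8]
grip_width: 0.0116
grasp_force: 60.1
[-0.48479946 -0.34720725  0.48217699]
```

```bash
W='from h import *;o=env.get_obs();print(o["wrist_torque"])'
python3 -m jog '[[0,0,0,0,0,-0.03,0],[0,0,0.002,0,0,0,0],[0,0,0.002,0,0,0,0],[0,0,0.002,0,0,0,0],[0,0,0.001,0,0,0,0],[0,0,0,0,0,0,0],[0,0,0,0,0,0,0],[0,0,0,0,0,0,0]]'; python3 -c "$W"
python3 -m jog '[[0,0,0.001,0,0,0,0],[0,0,0.001,0,0,0,0],[0,0,0,0,0,0,0],[0,0,0,0,0,0,0],[0,0,0,0,0,0,0]]'; python3 -c "$W"
```

```text
time_s: 11.65
tool_pos: [0.5403, 0.1832, 0.1747]
tool_rot: [-180.0, -0.0, -15.0]
force: [-0.9, -2.8, 6.7]
grip_width: 0.0117
grasp_force: 60.1
[-0.50839502  0.00184715  0.38817579]
time_s: 12.07
tool_pos: [0.5404, 0.1832, 0.1732]
tool_rot: [-180.0, -0.1, -15.0]
force: [-0.3, -1.5, 9.7]
grip_width: 0.0115
grasp_force: 60.1
[-0.66582461  0.23238074  0.35362378]
```

```bash

python3 -m jog '[[0,0,0.001,0,0,0,0],[0,0,0,0,0,0,0],[0,0,0,0,0,0,0],[0,0,0,0,0,0,0]]'
python3 -m jog '[[0,0,0.001,0,0,0,0],[0,0,0,0,0,0,0],[0,0,0,0,0,0,0],[0,0,0,0,0,0,0]]'
```

```text
time_s: 12.4
tool_pos: [0.5405, 0.1833, 0.1732]
tool_rot: [-180.0, -0.1, -15.0]
force: [-0.9, -3.2, 14.9]
grip_width: 0.012
grasp_force: 60.1
time_s: 12.73
tool_pos: [0.5408, 0.1833, 0.1731]
tool_rot: [-180.0, -0.1, -15.0]
force: [-2.7, -3.8, 18.5]
grip_width: 0.0117
grasp_force: 60.1
```

```bash
python3 -c "
from h import *
t=env.read_camera('top');s=env.read_camera('scene')
cv2.imwrite('pics/c6.png',cv2.convertScaleAbs(np.hstack([crop(t,125,220,75,100,5),crop(s,365,110,85,100,5)]),alpha=1.4,beta=10))
print(env.get_obs()['wrist_torque'])"
```

```text
[-0.93983792  0.94691727  0.32180714]
```

View pics/c6.png

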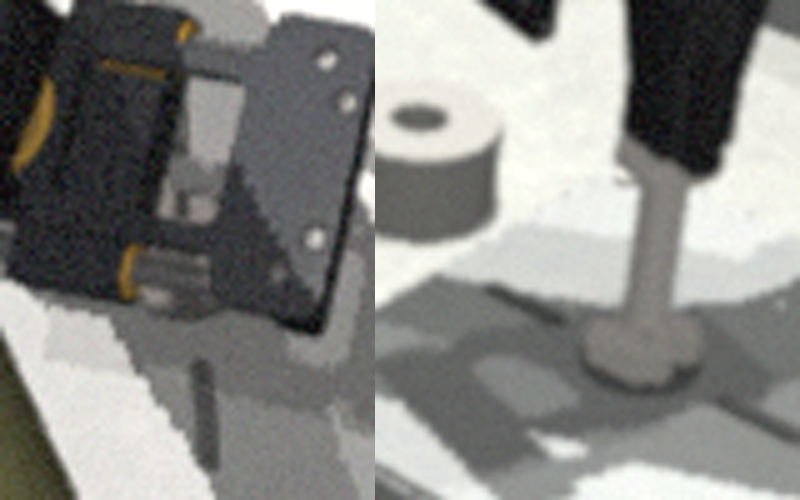

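The key is seated in the head at about (645,340) in the right crop, with the head's slot end in line with the right-hand rib. The panel is down on its hard stop: z no longer changes and the force is 18.5 N. I'm handing in.

```bash
python3 -c "
from cell import env
print(env.sign_off())"
```

```text
the job is handed in; nothing more can be done
None
```

I handed the job in at about 13 s: the flat-bladed key came off its hook, turned the fastener clockwise to its stop in line with the ribs, and is still gripped, holding the panel on its hard stop with about 18 N (no verdict was returned, and I didn't re-check the other two keys after the lift).

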